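# Take the sale photo: half-press the shutter release, then press it fully

## Robot

A 6-joint arm with a two-finger parallel gripper is mounted at the origin on the work surface. World frame = base frame: x ahead of the robot, y to its left, z up, the work surface at z = 0. Lengths are in m, angles in rad, forces in N, time in s.
With the tool pointing down it reaches from about 0.25 to 0.725 m from the base axis. Payload 4 kg.
Tool frame: the origin (TCP) lies midway between the tips of the shut fingers; the grasp point (between the pads) lies 19 mm behind it (bot.grasp_offset is the distance from the TCP to the grasp point, in m); z points along the fingers, y is the direction in which the jaws open and shut (so a half turn about z gives the same grasp; the last joint's range is limited). The gripper opens to 85 mm and grips with 20 to 120 N. Pads are 22 mm wide; open, the fingers measure 114 mm over their backs; the gripper's body (76 mm by 85 mm) begins 54 mm behind the grasp point. The pads swing forward as they close: fully open they stand 13 mm farther back than shut.
Start: joints at [-1.293, 0.241, 0.005, 1.335, 0, 1.571], TCP at [0.137, -0.481, 0.231] pointing down, gripper open.
Joint ranges: [-2.72, 2.72], [-1.05, 1.87], [-1.09, 1.28], [-1.99, 2.15], [-1.42, 1.44], [-3.14, 3.14]. Speed limits (rad/s): [2.79, 2.79, 3.14, 3.14, 3.14, 3.14].

## Interface

Orientations are given as a unit quaternion [x, y, z, w].
In Python, from workcell import sensors, optics, bot gives the robot as it stands.
- The arm moves only by the tool apply_moves, never from a script. Its argument "plan" is one flat list of numbers, 6 for each row, row after row: the shift along the tool's x, y, z in m, then the turn, a rotation vector about the tool's x, y, z in rad. In form: [tx, ty, tz, ax, ay, az, tx, ty, tz, ax, ay, az, ...]. A call has 1 to 12 rows; each row is the pose to reach, as a shift and turn from the pose commanded when the call began, along the tool's axes at that moment; what a row does not reach only later rows make up. A row lasts 1/12 s, in which the tool goes at most 41.7 mm and 7.16 degrees, less where a joint would pass 70% of its speed; a pose out of reach is approached as far as the arm can. A call with a gripper value outside its range is refused whole. "grip" is the finger opening in m, from 0 to 0.0854, set as the call begins (left out, the last holds). The fingers move at their own pace and stop on an object; the grip force is fixed at half the most. Time passes only in rows, so rows that repeat a pose let the fingers close. It gives the time, the measured TCP pose, the force and the opening at its end, in the units of the state.
- sensors.get_obs(): the state, without advancing time (a new reading comes with each control period).
- optics.camera(name): name is "scene" or "top"; returns a dict with "pixels" (420x560x3 uint8, red, green, blue), "fx", "fy", "cx", "cy" (pixels), "pose" (4x4, takes a point from camera to world coordinates). Camera axes: x right, y up, looking along -z (the intrinsics and any distortion apply to the point x, -y, -z); pixel columns grow to the right and rows downward; lengths in m; the calibration is good to about 2 mm. A picture is of the moment at which its call begins. There is no depth.
- bot.job_done(): hands the job in, once; it reports no verdict.
The state is a dict: "clock": time; "joint_pos": joint angles; "joint_vel": joint speeds; "tau": joint torques, N m; "eef_pos": TCP position; "tool_rot": TCP orientation; "ft_force": force on the tool from outside, world axes, zero at the start; "ft_torque": the same for the moment, N m; "grip_width": finger opening in m.
Only numpy, scipy, OpenCV 4.12 (cv2) and the standard library are available. Lean on these libraries where they do the work, as an engineer would, in place of code of your own. Each camera call takes 0.05 s, during which the arm holds its last target.

## Task

The camera at the side of the bench is set up to photograph the cordless drill that is for sale. Press the blue-capped shutter release half way, to its first click, and hold it there for a good second so that the camera can focus; then press it all the way down to take the picture, and let go of it. Do not touch the red stop button or its yellow box.

Things in the scene. Friction and masses are not known exactly. Their poses are not given: they have to be found in the camera images.
- release_top (a point): top centre of the shutter release's blue round cap (44 mm across, 12 mm thick, facing up) on a steel stem in the middle of an aluminium-grey box 85 x 85 x 50 mm fixed to the bench. The point moves with the cap: 90 mm above the bench when released, 80 mm at the first click, 70 mm fully pressed. Press straight down anywhere on the cap. Nothing within 0.15 m of it is over 125 mm tall.
- release_first (a joint): first stage of the shutter release, metres pressed: 0 released, 0.010 at the first click. A soft spring: starts to move at 2 N, 4 N at the click. It springs back when let go.
- release_second (a joint): second stage, metres pressed beyond the first click: 0 until then, 0.010 fully down. A much firmer spring: does not move below 10 N, 14 N fully down. So any push between 4 and 10 N rests at the first click. It springs back when let go.
- stop_box: yellow box 85 x 85 x 50 mm fixed to the bench, red stop button in the middle of its top (cap 44 mm across, top at 80 mm); not to be touched. Origin: centre of its underside. Its centre is at least 0.15 m from the shutter release, as is that of a like black box with a green cap (the lamp switch, not needed).

How it is judged:
On the way, in this order (a step that is already met when the one before it is completed fails the run):
1. the shutter release is held at its first click (first stage at least 7 mm down, second stage less than 3 mm) for 0.8 s (value of joint release_first above 0.007 m and value of joint release_second below 0.003 m), for 0.8 s.
2. the shutter release is pressed all the way (second stage at least 7 mm down) (value of joint release_second above 0.007 m), for 0.05 s.
At the end, for the whole second after the job is handed in: After the half press and the full press, the shutter release is let go and has sprung back: both stages within 2 mm of released (value of joint each of release_first, release_second below 0.002 m); the robot touches nothing.
It fails at once if the robot touches the red stop button or its yellow box (contact force between stop_box and the arm above 0.5 N or contact force between stop_box and the fingers above 0.5 N).
It also fails if it takes over 32 s, if anything falls off the work surface, if the arm or the gripper's body presses on something with over 40 N, if the wrist force passes 120 N, or if a joint passes its speed limit or range.

## Working session

There is one attempt and no reset: what is moved stays moved. The work goes in short steps, Python scripts to look and compute and a tool call to move; the robot and the scene stay as the last step left them, time stands still between calls to the robot, and variables do not carry over. Pictures are saved under pics/ and viewed, and the job is handed in when it is done.

Besides the shell and the picture viewer there is one more tool, called after "Emit:" by a JSON object that holds its "method" and its "body", one argument or row to a line. apply_moves: Moves the arm, as the interface text tells. Its arguments: {"type":"object","properties":{"plan":{"type":"array","items":{"type":"number"}},"grip":{"type":"number"}},"required":["plan"]}

```bash
mkdir -p pics
python3 - <<'E'
from workcell import sensors, optics, bot
import cv2, numpy as np
for n in ("top","scene"):
    c=optics.camera(n)
    cv2.imwrite(f"pics/{n}0.png",c["pixels"][:,:,::-1])
    print(n,{k:v for k,v in c.items() if k not in("pixels",)})
print(sensors.get_obs())
E
```

```text
top {'fx': 493.070689503545, 'fy': 493.070689503545, 'cx': 271.6870078204027, 'cy': 209.4007100734802, 'pose': array([[ 0.02000488,  0.99235577, -0.12177782,  0.4112036 ],
       [-0.99978077,  0.01910239, -0.00857403,  0.02415555],
       [-0.00618224,  0.12192265,  0.99252035,  0.99740301],
       [ 0.        ,  0.        ,  0.        ,  1.        ]])}
scene {'fx': 505.1408138915684, 'fy': 505.1408138915684, 'cx': 285.3954989127118, 'cy': 204.46373694008113, 'pose': array([[ 0.7572963 , -0.42479245,  0.49603799,  1.05222966],
       [ 0.65306296,  0.49645067, -0.57187892, -0.57658332],
       [-0.00332855,  0.75702583,  0.65337647,  0.771934  ],
       [ 0.        ,  0.        ,  0.        ,  1.        ]])}
{'clock': 0.1, 'joint_pos': array([-1.29299561e+00,  2.41340654e-01,  3.87288567e-03,  1.33520205e+00,
        1.08989297e-08,  1.57077949e+00]), 'joint_vel': array([-0.00096974, -0.0009348 ,  0.00298601,  0.00014521, -0.00036322,
       -0.00150056]), 'tau': array([ 3.18442635e-04, -3.73137188e+01,  2.53009915e+01,  1.08528428e-02,
        8.61031003e-05, -2.07178488e-07]), 'eef_pos': array([ 0.13696716, -0.48029213,  0.23050579]), 'tool_rot': array([ 9.90367245e-01,  1.38462425e-01, -1.29683435e-04, -9.27727882e-04]), 'ft_force': array([ 0.34676215,  0.14114431, -0.36628764]), 'ft_torque': array([-0.04795907,  0.00863895, -0.04786214]), 'grip_width': 0.08548944290578794}
```

View pics/top0.png

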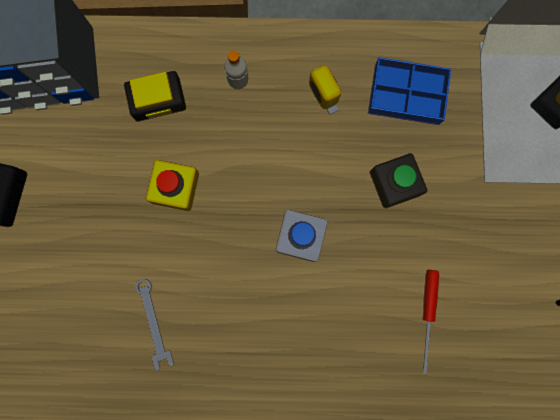

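View pics/scene0.png

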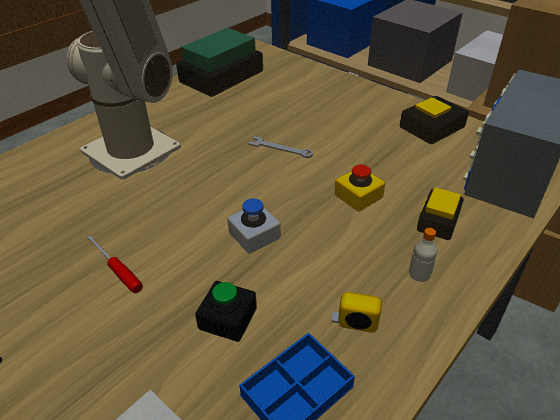

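The top view shows the blue cap at about (302,235), the red button at (167,182) and the green one at (404,176). The scene view shows the blue cap at about (253,206). Next I segment the blue cap and triangulate it.

```bash
cat > h.py <<'E'
import numpy as np, cv2
def ray(c,u,v):
    d=np.array([(u-c["cx"])/c["fx"],-(v-c["cy"])/c["fy"],-1.]);P=c["pose"]
    return P[:3,3],P[:3,:3]@d
def atz(c,u,v,z):
    o,d=ray(c,u,v);return o+d*(z-o[2])/d[2]
E
python3 - <<'E'
from h import *
from workcell import sensors, optics
def seg(c,m,u0,v0):
    n,l,s,ce=cv2.connectedComponentsWithStats(m.astype(np.uint8))
    i=min((i for i in range(1,n) if s[i,4]>50),key=lambda i:np.hypot(*(ce[i]-[u0,v0])))
    return ce[i],s[i],l==i
R={}
for n,(u,v) in dict(top=(302,235),scene=(253,206)).items():
    c=optics.camera(n);p=c["pixels"].astype(int)
    m=(p[...,2]>p[...,0]+50)&(p[...,2]>p[...,1]+20)
    ce,s,mask=seg(c,m,u,v);print(n,ce,s, p[int(ce[1]),int(ce[0])])
    R[n]=ray(c,*ce)
    print("at z=.09",atz(c,*ce,.09),".084",atz(c,*ce,.084))
    if n=="top":
        for z,uv in ((.08,(167,182)),(.08,(404,176))): print(atz(c,*uv,z))
        print("cap diam mm",s[2]/c["fx"]*907)
        # box top corners
        for uv in ((287,211),(327,220),(318,260),(278,250)): print("boxcorner",atz(c,*uv,.05))
(o1,d1),(o2,d2)=R["top"],R["scene"]
A=np.stack([d1,-d2],1);t=np.linalg.lstsq(A,o2-o1,rcond=None)[0]
print("tri",o1+t[0]*d1,o2+t[1]*d2)
E
```

```text
top [302.58079625 233.51053864] [291 222  24  24 427] [ 42  88 164]
at z=.09 [ 0.47888866 -0.02581009  0.09      ] .084 [ 0.47933621 -0.02614048  0.084     ]
[0.57212335 0.23095163 0.08      ]
[ 0.59206424 -0.21630351  0.08      ]
cap diam mm 44.147828016135804
boxcorner [0.52489905 0.00265527 0.05      ]
boxcorner [ 0.50889917 -0.0747795   0.05      ]
boxcorner [ 0.43176105 -0.05808485  0.05      ]
boxcorner [0.44930585 0.01867558 0.05      ]
scene [252.25454545 205.12272727] [243 199  20  15 220] [ 26  72 150]
at z=.09 [ 0.48390272 -0.02575181  0.09      ] .084 [ 0.4789023  -0.02090531  0.084     ]
tri [ 0.4791055  -0.02597016  0.08709305] [ 0.48151346 -0.0234361   0.08713313]
```

The cap centre is at (0.479, -0.026). The box corners agree with that, the 44 mm diameter matches, and triangulation puts the height at 0.087. The red button is at about (0.572, 0.231), well clear. I'll close the fingers and cross over.

Emit:
{"method": "apply_moves", "body": {
  "plan": [0.02, -0.015, 0, 0, 0, 0, 0.05, -0.038, 0, 0, 0, 0, 0.08, -0.061, 0, 0, 0, 0, 0.11, -0.083, 0, 0, 0, 0, 0.14, -0.106, 0, 0, 0, 0, 0.17, -0.129, 0, 0, 0, 0, 0.2, -0.151, 0, 0, 0, 0, 0.23, -0.174, 0, 0, 0, 0, 0.26, -0.197, 0, 0, 0, 0, 0.29, -0.219, 0, 0, 0, 0, 0.32, -0.242, 0, 0, 0, 0, 0.34, -0.257, 0, 0, 0, 0],
  "grip": 0
}}

```text
clock: 1.2
eef_pos: [0.3949, -0.1378, 0.2313]
tool_rot: [0.99, 0.14, 0.0, -0.0]
ft_force: [0.2, -0.6, 0.5]
grip_width: -0.0002
```

Emit:
{"method": "apply_moves", "body": {
  "plan": [0.02, -0.015, 0, 0, 0, 0, 0.045, -0.034, 0.01, 0, 0, 0, 0.07, -0.053, 0.02, 0, 0, 0, 0.095, -0.072, 0.03, 0, 0, 0, 0.112, -0.084, 0.05, 0, 0, 0, 0.112, -0.084, 0.075, 0, 0, 0, 0.112, -0.084, 0.1, 0, 0, 0, 0.112, -0.084, 0.11, 0, 0, 0, 0.112, -0.084, 0.11, 0, 0, 0, 0.112, -0.084, 0.11, 0, 0, 0]
}}

```text
clock: 2.03
eef_pos: [0.4778, -0.0289, 0.1208]
tool_rot: [0.99, 0.138, -0.001, -0.0]
ft_force: [1.0, -0.0, 0.0]
grip_width: 0.0002
```

Run:
```python
from h import *
from workcell import sensors, optics
o=sensors.get_obs();print(o["clock"],o["eef_pos"],o["ft_force"],o["tool_rot"])
a=optics.camera("top")["pixels"][130:340,180:460];b=optics.camera("scene")["pixels"][80:290,130:410]
cv2.imwrite("pics/c1.png",cv2.resize(np.hstack([a,b])[:,:,::-1],(800,300)))
```

```text
2.0333 [ 0.4777573  -0.0288681   0.12082681] [ 0.98146685 -0.0153877   0.00716628] [ 9.90363987e-01  1.38485934e-01 -8.88471356e-04 -1.75332698e-04]
```

View pics/c1.png

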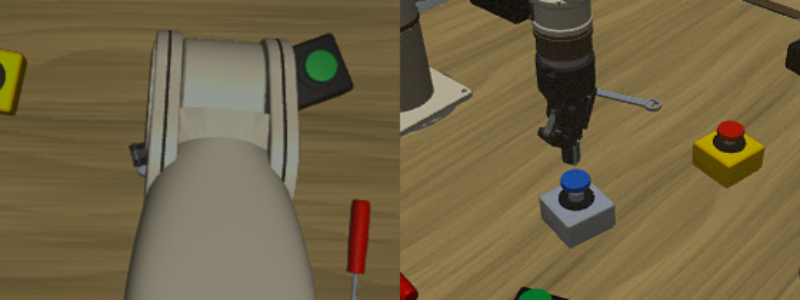

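In the scene view the shut fingertips sit directly over the blue cap, at crop (572,160) with the cap at (575,180). The yellow box is far off. I'll descend to the cap gently.

Emit:
{"method": "apply_moves", "body": {
  "plan": [0, 0, 0.012, 0, 0, 0, 0, 0, 0.022, 0, 0, 0, 0, 0, 0.028, 0, 0, 0, 0, 0, 0.032, 0, 0, 0, 0, 0, 0.035, 0, 0, 0, 0, 0, 0.035, 0, 0, 0, 0, 0, 0.035, 0, 0, 0]
}}

```text
clock: 2.72
eef_pos: [0.4787, -0.0291, 0.087]
tool_rot: [0.99, 0.138, 0.001, 0.0]
ft_force: [-0.3, -0.5, 2.4]
grip_width: -0.0001
```

Emit:
{"method": "apply_moves", "body": {
  "plan": [0, 0, 0.003, 0, 0, 0, 0, 0, 0.005, 0, 0, 0, 0, 0, 0.006, 0, 0, 0, 0, 0, 0.006, 0, 0, 0, 0, 0, 0.006, 0, 0, 0]
}}

```text
clock: 3.13
eef_pos: [0.4788, -0.0291, 0.0806]
tool_rot: [0.99, 0.138, 0.001, 0.0]
ft_force: [1.1, -0.5, 4.5]
grip_width: -0.0001
```

Emit:
{"method": "apply_moves", "body": {
  "plan": [0, 0, 0.0005, 0, 0, 0, 0, 0, 0.0005, 0, 0, 0, 0, 0, 0.0005, 0, 0, 0, 0, 0, 0.0005, 0, 0, 0, 0, 0, 0.0005, 0, 0, 0, 0, 0, 0.0005, 0, 0, 0, 0, 0, 0.0005, 0, 0, 0, 0, 0, 0.0005, 0, 0, 0, 0, 0, 0.0005, 0, 0, 0, 0, 0, 0.0005, 0, 0, 0, 0, 0, 0.0005, 0, 0, 0, 0, 0, 0.0005, 0, 0, 0]
}}

```text
clock: 4.13
eef_pos: [0.4788, -0.029, 0.0801]
tool_rot: [0.99, 0.138, 0.0, 0.0]
ft_force: [1.4, -2.1, 5.1]
grip_width: -0.0001
```

Run:
```python
from h import *
from workcell import sensors, optics
b=optics.camera("scene")["pixels"][150:270,190:350]
cv2.imwrite("pics/c2.png",cv2.resize(b[:,:,::-1],(640,480)))
o=sensors.get_obs();print(o["clock"],o["eef_pos"],o["ft_force"])
```

```text
4.1833 [ 0.47873872 -0.02906024  0.08005827] [ 1.0989763  -0.34004838  5.95779625]
```

View pics/c2.png

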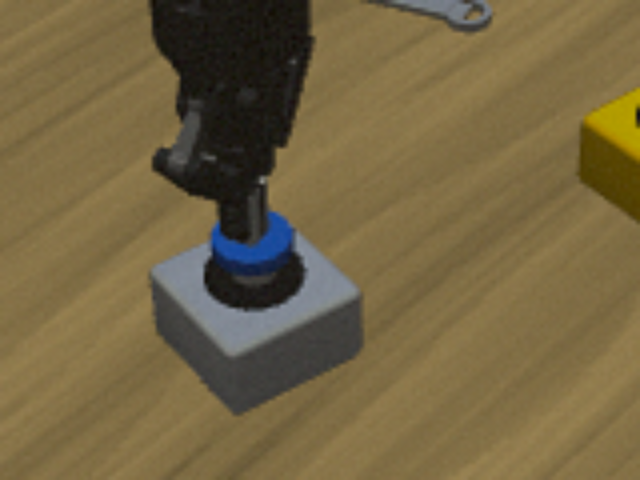

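The shut fingers are on the cap (crop about (252,235)) and it is half down. Force is 5–6 N and z is 0.080, so it is resting at the first click and has been there for over 1 s. Next is the full press.

Emit:
{"method": "apply_moves", "body": {
  "plan": [0, 0, 0.004, 0, 0, 0, 0, 0, 0.007, 0, 0, 0, 0, 0, 0.009, 0, 0, 0, 0, 0, 0.01, 0, 0, 0, 0, 0, 0.01, 0, 0, 0, 0, 0, 0.01, 0, 0, 0]
}}

```text
clock: 4.68
eef_pos: [0.4789, -0.0291, 0.0711]
tool_rot: [0.99, 0.138, 0.001, 0.0]
ft_force: [-1.4, -1.5, 13.2]
grip_width: 0.0001
```

Emit:
{"method": "apply_moves", "body": {
  "plan": [0, 0, 0.001, 0, 0, 0, 0, 0, 0.001, 0, 0, 0, 0, 0, 0.001, 0, 0, 0, 0, 0, 0.001, 0, 0, 0]
}}

```text
clock: 5.02
eef_pos: [0.4789, -0.0291, 0.0702]
tool_rot: [0.99, 0.138, 0.001, 0.0]
ft_force: [-1.5, -0.5, 13.7]
grip_width: 0.0001
```

The release is fully down at z 0.070 with 13.7 N. Now I let go.

Emit:
{"method": "apply_moves", "body": {
  "plan": [0, 0, -0.01, 0, 0, 0, 0, 0, -0.025, 0, 0, 0, 0, 0, -0.045, 0, 0, 0, 0, 0, -0.065, 0, 0, 0, 0, 0, -0.08, 0, 0, 0, 0, 0, -0.08, 0, 0, 0, 0, 0, -0.08, 0, 0, 0, 0, 0, -0.08, 0, 0, 0]
}}

```text
clock: 5.68
eef_pos: [0.4769, -0.0287, 0.1473]
tool_rot: [0.99, 0.139, -0.002, -0.0]
ft_force: [-0.1, -0.0, -0.0]
grip_width: 0.0002
```

Run:
```python
from h import *
from workcell import sensors, optics
c=optics.camera("scene");b=c["pixels"][150:270,190:350]
p=c["pixels"].astype(int);m=((p[...,2]>p[...,0]+50)&(p[...,2]>p[...,1]+20))
n,l,s,ce=cv2.connectedComponentsWithStats(m.astype(np.uint8))
i=min((i for i in range(1,n) if s[i,4]>50),key=lambda i:np.hypot(*(ce[i]-[252,205])));print(ce[i],s[i])
cv2.imwrite("pics/c3.png",cv2.resize(b[:,:,::-1],(640,480)))
o=sensors.get_obs();print(o["clock"],o["eef_pos"],o["ft_force"],abs(o["joint_vel"]).max())
```

```text
[252.22624434 205.13574661] [243 199  20  14 221]
5.7333 [ 0.47681951 -0.02869584  0.14708765] [-0.44620629 -0.9331997   0.03312626] 0.004299373161163498
```

View pics/c3.png

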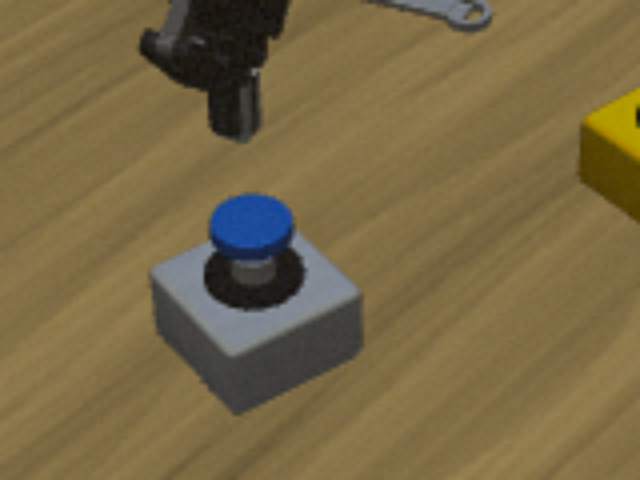

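The cap is back at its starting pixel position, (252.2, 205.1), and the fingers are clear above it. I'm handing the job in.

```bash
python3 -c "
from workcell import bot
print(bot.job_done())"
```

```text
the job is handed in; nothing more can be done
None
```

The picture sequence is done and handed in at about 5.7 s on the clock, but no verdict is reported, so the result rests on my own readings.

- **Half press:** I pressed the blue cap with the shut fingers to its first click, with the tool tip at z = 0.080 m and 5–6 N, and held it for a little over 1 s.
- **Full press:** I then pressed it all the way down, to z = 0.070 m and 13.7 N, for about 0.3 s.
- **Let go:** I lifted the fingers to z = 0.147 m. The cap returned to its starting pixel position, (252.2, 205.1) against (252.3, 205.1) at the start. The force on the tool was about zero.
- **Red stop button and yellow box:** these were about 0.27 m away, and the arm never went near them.

**Disagreements:** triangulating the two cameras put the cap at 0.087 m, while the task gives 0.090 m at its top. The two views also differed by about 3 mm, slightly over the stated 2 mm calibration. Neither mattered, because I pressed by force and tool height and only needed to land on the 44 mm cap.

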